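# Slide the specimen carrier under the microscope

### The arm

A 7-joint arm with a two-finger parallel gripper is mounted at the origin on the work surface. World frame = base frame: x ahead of the robot, y to its left, z up, the work surface at z = 0. Lengths are in m, angles in rad, forces in N, time in s.
With the tool pointing down it reaches from about 0.4 to 0.85 m from the base axis. Payload 10.4 kg.
Tool frame: the origin (TCP) lies at the very end of the fingers, on their centre line; the grasp point (between the pads) lies 19 mm behind it; z points along the fingers, y is the direction in which the jaws open and shut (so a half turn about z gives the same grasp; the last joint's range is limited). The gripper opens to 87 mm and grips with 3 to 60 N. Pads are 19 mm wide; open, the fingers measure 117 mm over their backs; the gripper's body (75 mm by 190 mm) begins 51 mm behind the grasp point.
Start: joints at [1.129, 0.332, -0.065, 1.46, 0.022, 1.35, -0.088], TCP at [0.254, -0.571, 0.223] pointing down, gripper open.
Joint ranges: [-2.6, 2.6], [-0.5, 2.12], [-1.47, 1.34], [0.16, 2.42], [-1.27, 4.41], [0.06, 2.06], [-2.6, 2.6]. Speed limits (rad/s): [2.22, 2.22, 2.79, 2.79, 3.14, 3.14, 3.14].

### API

Orientations are given as a unit quaternion [x, y, z, w].
In Python, from bench import r, eyes, job gives the robot as it stands. The module is installed in compiled form; this text tells all that it offers.
- The arm moves only by the tool play_rows, never from a script. Its argument "motion" is a list of rows, each a list of 7 numbers: the shift along the tool's x, y, z as a fraction of full scale, then the turn, a rotation vector about the tool's x, y, z as a fraction of full scale, then the opening in per cent of the stroke, from 0 (shut) to 100 (fully open). A call has 1 to 5 rows; each row is the pose to reach, as a shift and turn from the pose commanded when the call began, along the tool's axes at that moment; what a row does not reach only later rows make up. Full scale, the value 1, is 0.2 m for a shift and 90 degrees for a turn. A row lasts 1/8 s, in which the tool goes at most 62.5 mm and 10.7 degrees, less where a joint would pass 70% of its speed; a pose out of reach is approached as far as the arm can. A call with a number of a shift or a turn outside -1 to 1 is refused whole. A call with a gripper value outside its range is refused whole. The fingers move at their own pace and stop on an object; "squeeze" is the grip in N (left out, the last holds). Time passes only in rows, so rows that repeat a pose let the fingers close. It gives the time, the measured TCP pose, the force and the opening at its end, in the units of the state.
- r.read_state(): the state, without advancing time (a new reading comes with each control period).
- eyes.camera(name): name is "side" or "top" or "wrist"; returns a dict with "image" (400x640x3 uint8, red, green, blue), "mtx" (3x3 intrinsics, pixels), "dist" ([k1, k2, p1, p2, k3] as OpenCV has them; the pictures are not rectified), "R" (3x3) and "t" (3): a world point X has camera coordinates R X + t. Camera axes: x right, y down, z forward; pixel columns grow to the right and rows downward; lengths in m; the calibration is good to about 2 mm. A picture is of the moment at which its call begins. There is no depth.
- job.close_job(): hands the job in, once; it reports no verdict.
Trained networks look in a picture, given as the dict that the camera call returned (one of the last four; its "shot" number tells which), for a name from the list of things; names that differ only in an ending like _2 or _b are one class to them, and where a whole thing is asked for, a point or a joint stands for the part that bears it (a point fixed in the world has none). Each returns a list of dicts, best first, with "p" (0 to 1); they miss things now and then, are a little off and sometimes report something else, mostly with a low value. They report only what shows in the picture. A call takes as long as a camera call. They do not tell look-alikes from the thing itself.
- eyes.regions_of(picture, label): "region" (400x640 bool, what is visible of it) and "xy" ([column, row] in pixels, amid what is visible of it).
- eyes.landmark_of(picture, label): "xy" ([column, row] in pixels: a listed point, or the origin of a listed thing).
The state is a dict: "time": time; "joint_positions": joint angles; "joint_vel": joint speeds; "joint_torque": joint torques, N m; "ee_pos": TCP position; "eef_rot": TCP orientation; "ft_force": force on the tool from outside, world axes, zero at the start; "torque": the same for the moment, N m; "width": finger opening in m.
Only numpy, scipy, OpenCV 4.12 (cv2) and the standard library are available. Lean on these libraries where they do the work, as an engineer would, in place of code of your own. Each camera call takes 0.05 s, during which the arm holds its last target. There are 200 camera calls.

### The job

With the fingertips only, push the flat specimen carrier along the counter and under the microscope's low bridge, tab end last, until its front edge is fully home and square against the stop bar on the other side. It must stay flat on the counter all the way, so do not lift or tip it or jam it up against the bridge. Leave the other things on the counter where they are, then take the hand away.

Things in the scene. Friction and masses are not known exactly. Their poses are not given: they have to be found in the camera images.
- carrier: loose flat dark metal specimen carrier, 0.2 to 0.35 kg: plate 150 mm long (x), 54 wide (y), 12 thick, a glass slide in its top. Origin: centre of its underside; +x to its front edge. An upright tab (40 wide, 6 thick, top 32 mm above the counter) stands flush with the rear edge and stays outside the bridge. Starts before the bridge mouth, off to a side and turned up to 0.3 rad.
- microscope: fixed white microscope stand. Origin: on the counter under the lens, mid-lane. +x is the way the carrier is slid in, +y to the left of that. Lane: bare counter, 66 mm wide, between two cheeks (18 mm high, 22 wide, x from -18 to +92 mm). A stop bar (10 mm high) crosses it with its face at x = +75 mm: fully home, the carrier's origin and axes coincide with these.
- bridge: low bridge with the microscope's optics, fixed on the stand; same origin and axes. Its bar spans the lane, x from -18 to +18 mm, underside 17 mm above the counter (5 mm over the carrier's plate), top at 37. Above it a lens barrel 36 mm across to 140 mm, then arm and head (84 mm wide, x from -15 mm on, 138 to 212 high) on a pillar behind the stop (x 95 to 135 mm); eyepieces lean to +x, up to 265 mm.
- dropper: small amber dropper bottle, 32 mm across, 50 mm tall, stands beside the bridge mouth; leave alone. Origin: centre of its underside.
- petri: closed clear flat dish, 70 mm across, 14 mm high, near the bridge mouth; leave alone. Origin: centre of its underside.
- jar: clear sample jar with white lid, 44 mm across, 48 mm tall, beside the microscope; leave alone. Origin: centre of its underside.
- slide_box: grey slide box 90 x 80 x 32 mm beyond the stop; leave alone. Origin: centre of its underside.
- beaker: open glass beaker 70 mm across, 90 mm tall, at the left of the counter; leave alone. Origin: centre of its underside.
- stone: polished stone disc 60 mm across, 25 mm high, on the far side of the microscope; leave alone. Origin: centre of its underside.
- brush: brush 150 mm long lying at the right of the counter; leave alone. Origin at about its middle.
Not all that is in view belongs to the job. There is more than one size of the carrier; the job needs the middle-sized.

How it is judged:
At the end, for the whole second after the job is handed in: The carrier lies flat and still on the counter under the bridge, tab end on the mouth side, its front edge within 5 mm of the stop bar and square to it within 0.06 rad (x of carrier in the frame of microscope between -0.005 and 0.005 m and y of carrier in the frame of microscope between -0.009 and 0.009 m and horizontal distance between carrier and microscope below 0.01 m and angle between the x axis of carrier and the x axis of microscope, either way round below 0.06 rad and angle between carrier's own z axis and vertical below 0.03 rad and height (world z) of carrier below 0.004 m and linear speed of carrier below 0.01 m/s); the robot touches nothing.
It fails at once if the carrier is lifted off the counter (height (world z) of carrier above 0.008 m).
It fails at once if the carrier is tipped (angle between carrier's own z axis and vertical above 0.08 rad).
It fails at once if the carrier is jammed against the bridge (over 8 N) (contact force between carrier and bridge above 8 N).
It fails at once if another thing on the counter is moved more than 25 mm (distance of any of dropper, petri, jar, slide_box, beaker, stone, brush from where it was at the start of the episode above 0.025 m).
It also fails if it takes over 64 s, if anything falls off the work surface, if the arm or the gripper's body presses on something with over 40 N, if the wrist force passes 120 N, or if a joint passes its speed limit or range.

## Working session

There is one attempt and no reset: what is moved stays moved. The work goes in short steps, Python scripts to look and compute and a tool call to move; the robot and the scene stay as the last step left them, time stands still between calls to the robot, and variables do not carry over. Pictures are saved under pics/ and viewed, about 8 in all and at most 12, crops included, and the job is handed in when it is done.

Besides the shell and the picture viewer there is one more tool, called by a JSON object that holds its "op" and its "data", one argument or row to a line. play_rows: Moves the arm, as the interface text tells. Shift numbers are shares of 0.2 m and turn numbers shares of 90 degrees, none past 1 either way. Its arguments: {"type":"object","properties":{"motion":{"type":"array","items":{"type":"array","items":{"type":"number"}}},"squeeze":{"type":"number"}},"required":["motion"]}

```bash
mkdir -p pics; cat > h.py <<'E'
import numpy as np, cv2
from bench import r, eyes, job
from scipy.spatial.transform import Rotation as Ro
def px2w(c,xy,z=0.):
    u=cv2.undistortPoints(np.array([[xy]],float),c["mtx"],c["dist"])[0,0]
    R=np.array(c["R"]);t=np.array(c["t"]);d=R.T@np.array([u[0],u[1],1.]);o=-R.T@t
    return o+d*(z-o[2])/d[2]
def w2px(c,P):
    P=np.atleast_2d(np.array(P,float))
    return cv2.projectPoints(P,cv2.Rodrigues(np.array(c["R"]))[0],np.array(c["t"],float),c["mtx"],c["dist"])[0][:,0]
def save(c,n): cv2.imwrite("pics/"+n,c["image"][:,:,::-1])
E
python3 - <<'E'
from h import *
s=r.read_state(); print(s["ee_pos"],s["eef_rot"],s["time"])
for n in("top","side"):
    c=eyes.camera(n); save(c,n+"0.png")
    R=np.array(c["R"]);print(n,-R.T@np.array(c["t"]))
    for l in "carrier microscope bridge dropper petri jar slide_box beaker stone brush".split():
        print(l,[(np.round(d["xy"]).astype(int).tolist(),round(d["p"],2),px2w(c,d["xy"])[:2].round(3).tolist()) for d in eyes.landmark_of(c,l)[:4]])
E
```

```text
[ 0.25400778 -0.57064586  0.22177421] [ 9.78151556e-01  2.07891954e-01 -1.82675191e-04 -6.59830300e-04] 0.0
top [0.36650739 0.03772788 1.02963828]
carrier [([202, 299], 0.93, [0.239, 0.305]), ([271, 178], 0.89, [0.551, 0.14]), ([270, 241], 0.65, [0.387, 0.137])]
microscope [([366, 180], 0.72, [0.555, -0.11])]
bridge [([365, 175], 0.62, [0.567, -0.106])]
dropper [([346, 127], 0.63, [0.696, -0.054]), ([342, 235], 0.52, [0.407, -0.047])]
petri [([346, 233], 0.6, [0.413, -0.058])]
jar [([405, 221], 0.53, [0.446, -0.213])]
slide_box [([446, 146], 0.94, [0.653, -0.326])]
beaker [([166, 190], 0.58, [0.513, 0.412])]
stone [([384, 134], 0.93, [0.681, -0.156]), ([405, 220], 0.21, [0.449, -0.213])]
brush []
side [0.21849553 0.70263986 0.82215138]
carrier [([375, 345], 0.86, [0.248, 0.323]), ([333, 256], 0.81, [0.393, 0.149]), ([273, 236], 0.75, [0.549, 0.139])]
microscope [([301, 169], 0.61, [0.569, -0.098])]
bridge [([302, 170], 0.58, [0.564, -0.095])]
dropper [([254, 167], 0.53, [0.696, -0.063]), ([379, 118], 0.36, [0.421, -0.39])]
petri [([347, 193], 0.87, [0.422, -0.054])]
jar [([351, 153], 0.55, [0.456, -0.207])]
slide_box []
beaker []
stone [([270, 146], 0.91, [0.689, -0.16])]
brush [([376, 119], 0.6, [0.432, -0.386])]
```

View pics/top0.png

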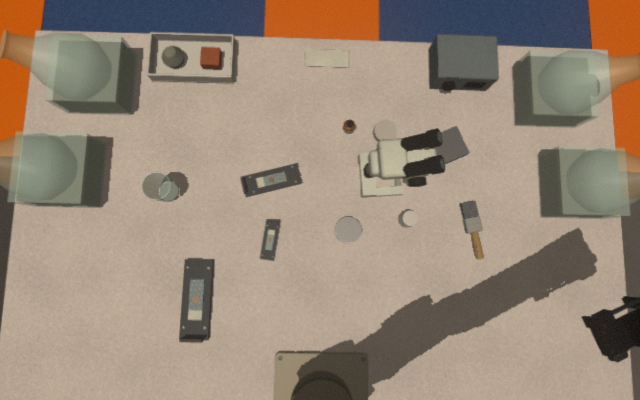

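View pics/side0.png

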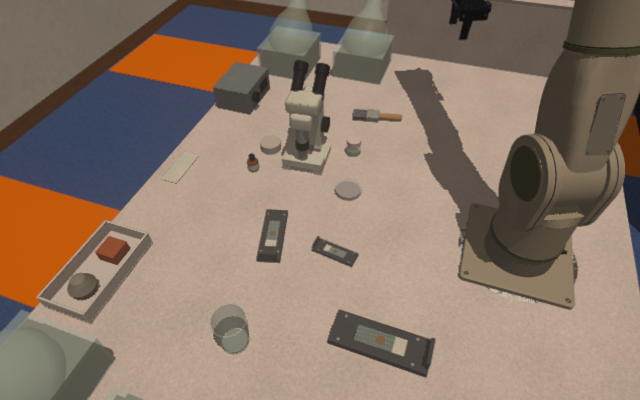

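Look-alikes in the top view are (202,299) large, (271,178) middle and (270,241) small. By description the choice is (271,178). I'll check its size and look at it close up, with the microscope.

```bash
python3 - <<'E'
from h import *
c=eyes.camera("top"); s=eyes.camera("side")
a=cv2.resize(c["image"][120:245,225:425],None,fx=4,fy=4,interpolation=cv2.INTER_CUBIC)[:,:,::-1]
b=cv2.resize(s["image"][130:270,240:380],None,fx=4,fy=4,interpolation=cv2.INTER_CUBIC)[:,:,::-1]
cv2.imwrite("pics/ct.png",a);cv2.imwrite("pics/cs.png",b)
for cam,n in((c,"top"),(s,"side")):
  for d in eyes.regions_of(cam,"carrier"):
    m=d["region"].astype(np.uint8)
    p=np.argwhere(m)[:,::-1].astype(float)
    w=np.array([px2w(cam,q,.012)[:2] for q in p])
    (ce,sz,an)=cv2.minAreaRect((w*1000).astype(np.float32)); print(n,d["p"],np.round(d["xy"]),np.round(ce),np.round(sz),round(an,1),cv2.boxPoints((ce,sz,an)).round().tolist())
E
```

```text
top 0.97 [201. 301.] [239. 314.] [ 76. 202.] 89.1 [[137.0, 277.0], [339.0, 274.0], [340.0, 350.0], [138.0, 353.0]]
top 0.64 [269. 179.] [546. 140.] [ 56. 152.] 15.6 [[498.0, 206.0], [539.0, 59.0], [593.0, 75.0], [552.0, 221.0]]
top 0.56 [271. 239.] [392. 137.] [ 40. 104.] 83.7 [[338.0, 123.0], [441.0, 112.0], [446.0, 151.0], [343.0, 162.0]]
side 0.71 [334. 253.] [395. 145.] [ 44. 107.] 81.9 [[339.0, 131.0], [445.0, 116.0], [451.0, 160.0], [345.0, 175.0]]
side 0.7 [273. 235.] [547. 143.] [ 57. 161.] 15.8 [[497.0, 213.0], [541.0, 58.0], [596.0, 73.0], [552.0, 228.0]]
side 0.63 [379. 341.] [241. 318.] [200.  79.] 0.2 [[141.0, 357.0], [141.0, 278.0], [341.0, 278.0], [341.0, 358.0]]
```

View pics/ct.png

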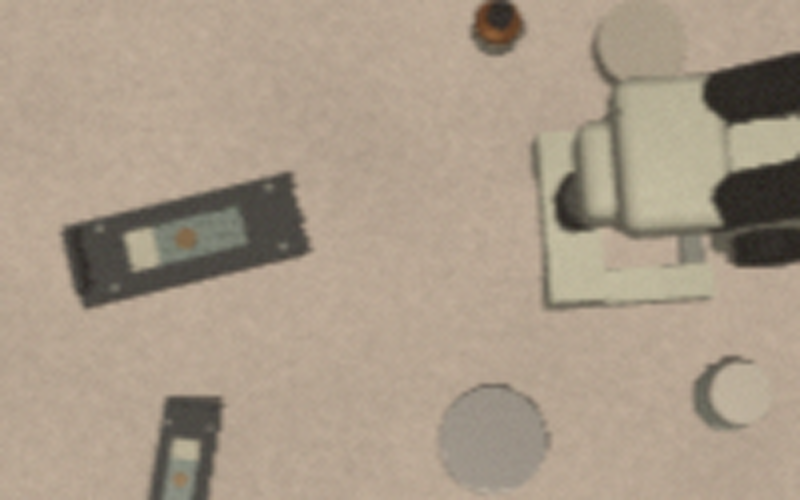

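View pics/cs.png

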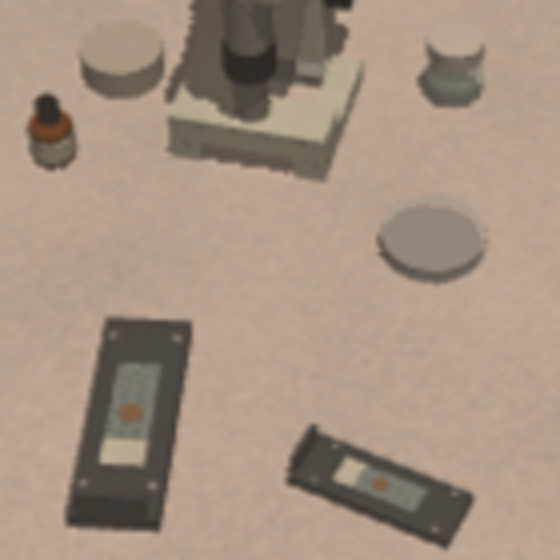

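Middle-sized carrier confirmed: it measures about 152x56 mm, at top pixel (271,178), with the tab on the left. The other two measure 104x40 and 202x76. The bridge mouth opens to the left and the lane runs to world −y. Next I move over for a wrist view.

```bash
cat >> h.py <<'E'
def plan(P,yawdeg,P0=None,y0=None):
    """row numbers to reach TCP P with tool x at yawdeg, tool straight down"""
    s=r.read_state(); R0=Ro.from_quat(s["eef_rot"]); p0=s["ee_pos"]
    if P0 is not None:
        R0=target(y0); p0=P0
    sh=R0.inv().apply(np.array(P)-p0)/.2
    tu=(R0.inv()*target(yawdeg)).as_rotvec()/(np.pi/2)
    print("row",sh.round(3).tolist(),tu.round(3).tolist())
def target(y):
    a=np.radians(y); x=np.array([np.cos(a),np.sin(a),0]); z=np.array([0,0,-1.]); return Ro.from_matrix(np.c_[x,np.cross(z,x),z])
E
python3 - <<'E'
from h import *
plan([.38,-.42,.38],60)
plan([.45,-.27,.38],90,[.38,-.42,.38],60)
plan([.47,-.08,.38],90,[.45,-.27,.38],90)
plan([.50,.08,.38],100,[.47,-.08,.38],90)
E
```

```text
row [0.882, -0.434, -0.787] [0.0, -0.0, -0.4]
row [0.825, -0.072, 0.0] [0.0, 0.0, -0.333]
row [0.95, 0.1, 0.0] [0.0, 0.0, 0.0]
row [0.8, 0.15, 0.0] [0.0, 0.0, -0.111]
```

{"op": "play_rows", "data": {
  "motion": [
    [0.1, -0.05, -0.4, 0, 0, -0.1, 30],
    [0.35, -0.15, -0.787, 0, 0, -0.2, 30],
    [0.6, -0.3, -0.787, 0, 0, -0.3, 30],
    [0.882, -0.434, -0.787, 0, 0, -0.4, 30],
    [0.882, -0.434, -0.787, 0, 0, -0.4, 30]
  ]
}}

```text
time: 1.92
ee_pos: [0.3826, -0.4169, 0.3813]
eef_rot: [0.864, 0.503, 0.001, 0.001]
ft_force: [0.2, -0.8, 0.2]
width: 0.0446
```

{"op": "play_rows", "data": {
  "motion": [
    [0.25, 0, 0, 0, 0, -0.1, 30],
    [0.5, -0.04, 0, 0, 0, -0.2, 30],
    [0.825, -0.072, 0, 0, 0, -0.333, 30],
    [0.825, -0.072, 0, 0, 0, -0.333, 30]
  ]
}}

```text
time: 2.42
ee_pos: [0.4523, -0.2648, 0.3807]
eef_rot: [0.703, 0.711, 0.001, 0.001]
ft_force: [-0.4, 0.4, 1.1]
width: 0.0262
```

{"op": "play_rows", "data": {
  "motion": [
    [0.25, 0.03, 0, 0, 0, 0, 30],
    [0.5, 0.06, 0, 0, 0, 0, 30],
    [0.75, 0.08, 0, 0, 0, 0, 30],
    [0.95, 0.1, 0, 0, 0, 0, 30]
  ]
}}

```text
time: 2.92
ee_pos: [0.4701, -0.0785, 0.3802]
eef_rot: [0.707, 0.707, 0.0, 0.0]
ft_force: [0.4, -0.4, 0.4]
width: 0.0263
```

{"op": "play_rows", "data": {
  "motion": [
    [0.25, 0.05, 0, 0, 0, -0.05, 30],
    [0.5, 0.1, 0, 0, 0, -0.1, 30],
    [0.8, 0.15, 0, 0, 0, -0.111, 30],
    [0.8, 0.15, 0, 0, 0, -0.111, 30],
    [0.8, 0.15, 0, 0, 0, -0.111, 30]
  ]
}}

```text
time: 3.55
ee_pos: [0.5005, 0.0791, 0.3798]
eef_rot: [0.644, 0.765, -0.0, 0.0]
ft_force: [0.2, -1.3, 0.4]
width: 0.026
```

```bash
python3 - <<'E'
from h import *
s=r.read_state(); print(s["time"],s["ee_pos"],s["eef_rot"],s["width"],s["ft_force"])
c=eyes.camera("wrist"); save(c,"w1.png"); R=np.array(c["R"]);print(-R.T@np.array(c["t"]),R[2])
for l in "carrier microscope bridge petri dropper".split():
    print(l,[(np.round(d["xy"]).astype(int).tolist(),round(d["p"],2),px2w(c,d["xy"])[:2].round(3).tolist()) for d in eyes.landmark_of(c,l)[:3]])
E
```

```text
3.55 [0.50051506 0.07910662 0.37980238] [ 6.43561297e-01  7.65394543e-01 -2.19924104e-04  5.42932396e-05] 0.025988767407959044 [ 0.19692684 -1.3169259   0.43510486]
[0.48652352 0.16308846 0.54173913] [ 0.05225932 -0.30075849 -0.95226745]
carrier [([262, 114], 0.88, [0.388, 0.134]), ([404, 238], 0.7, [0.701, -0.059]), ([350, 125], 0.67, [0.548, 0.143])]
microscope [([332, 249], 0.95, [0.562, -0.109])]
bridge []
petri [([269, 216], 0.74, [0.423, -0.058])]
dropper [([403, 237], 0.56, [0.699, -0.057])]
```

View pics/w1.png

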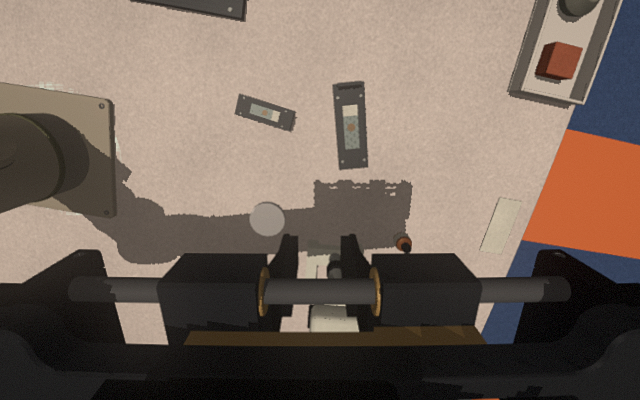

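The wrist picture shows the middle carrier at (350,125), its tab at (348,86). The hand hides the microscope mouth, so I back up toward −y, staying high, to see it from above.

```bash
python3 - <<'E'
from h import *
plan([.53,-.115,.38],94)
E
```

```text
row [-0.982, -0.02, 0.0] [0.0, 0.0, 0.065]
```

{"op": "play_rows", "data": {
  "motion": [
    [-0.25, 0, 0, 0, 0, 0.03, 30],
    [-0.5, 0, 0, 0, 0, 0.065, 30],
    [-0.75, -0.01, 0, 0, 0, 0.065, 30],
    [-0.98, -0.02, 0, 0, 0, 0.065, 30],
    [-0.98, -0.02, 0, 0, 0, 0.065, 30]
  ]
}}

```text
time: 4.47
ee_pos: [0.5299, -0.1185, 0.3792]
eef_rot: [0.684, 0.729, -0.001, -0.0]
ft_force: [-0.9, 0.4, -0.5]
width: 0.0259
```

```bash
python3 - <<'E'
from h import *
c=eyes.camera("wrist"); save(c,"w2.png"); R=np.array(c["R"]);print(-R.T@np.array(c["t"]),R[2])
import pickle; pickle.dump({k:c[k] for k in("image","mtx","dist","R","t")},open("w2.pkl","wb"))
for l in "carrier microscope bridge petri dropper".split():
    print(l,[(np.round(d["xy"]).astype(int).tolist(),round(d["p"],2),px2w(c,d["xy"])[:2].round(3).tolist()) for d in eyes.landmark_of(c,l)[:3]])
cx,cy=np.round(w2px(c,[.56,-.09,.02])[0]).astype(int); print(cx,cy)
x0=max(cx-100,0);y0=max(cy-75,0)
print(x0,y0);cv2.imwrite("pics/w2c.png",cv2.resize(c["image"][y0:y0+150,x0:x0+200],None,fx=4,fy=4,interpolation=cv2.INTER_CUBIC)[:,:,::-1])
E
```

```text
[ 0.52511107 -0.03339337  0.5410517 ] [ 0.01844599 -0.30463683 -0.95228995]
carrier []
microscope [([338, 150], 0.67, [0.565, -0.108])]
bridge [([340, 150], 0.9, [0.569, -0.107])]
petri [([261, 119], 0.79, [0.421, -0.061])]
dropper [([411, 130], 0.71, [0.696, -0.062])]
337 142
237 67
```

View pics/w2c.png

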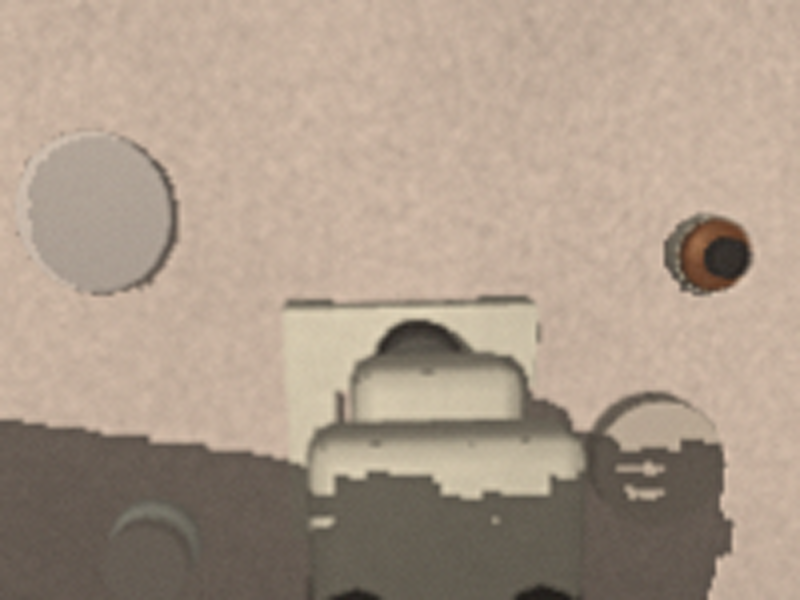

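```bash
python3 - <<'E'
from h import *
import pickle; c=pickle.load(open("w2.pkl","rb"))
f=lambda u,v,z:px2w(c,(237+u/4,67+v/4),z)[:2].round(4)
for n,u,v,z in(("TL",285,305,.037),("TR",535,300,.037),("footL_out",287,300,0),("footL_in",332,299,0),("footR_in",480,297,0),("footR_out",531,296,0)): print(n,f(u,v,z))
# top pic: outlines
for cam,pts in(("top",[(225+538/4,120+135/4,.037),(225+548/4,120+305/4,.037),(225+710/4,120+297/4,.018)]),("side",[(240+172/4,130+115/4,.037),(240+325/4,130+153/4,.037),(240+170/4,130+155/4,0),(240+325/4,130+180/4,0)])):
    k=eyes.camera(cam)
    for p in pts: print(cam,px2w(k,p[:2],p[2])[:2].round(4))
E
```

```text
TL [ 0.51   -0.0935]
TR [ 0.617  -0.0844]
footL_out [ 0.5097 -0.0955]
footL_in [ 0.5303 -0.0937]
footR_in [ 0.5983 -0.0884]
footR_out [ 0.6217 -0.0864]
top [ 0.6146 -0.0864]
top [ 0.5046 -0.0936]
top [ 0.515  -0.2015]
side [ 0.6135 -0.0851]
side [ 0.5032 -0.083 ]
side [ 0.6174 -0.0838]
side [ 0.5078 -0.0948]
```

```bash
cat >> h.py <<'E'
H=-85.3; O=np.array([.564,-.108]); hv=np.array([np.cos(np.radians(H)),np.sin(np.radians(H))]); nv=np.array([-hv[1],hv[0]])
def tcp(cx,cy,dev,z=.008,gap=0):
    """TCP for carrier centre lane (cx,cy) m, heading deviation dev deg"""
    a=np.radians(H+dev); C=O+cx*hv+cy*nv
    p=C-(.0845+gap)*np.array([np.cos(a),np.sin(a)]); return np.r_[p,z],H+dev+180
E
python3 - <<'E'
from h import *
a,y=tcp(-.2476,.0033,11,.2,.025); print(a,y)
m=[.525,.075,.38]
plan(m,100); plan(a,y,m,100)
b,_=tcp(-.2476,.0033,11,.03,.025); plan(b,y,a,y)
E
```

```text
[0.51737018 0.24445256 0.2       ] 105.7
row [0.938, 0.042, 0.001] [0.0, 0.0, -0.065]
row [0.841, 0.11, 0.9] [0.0, 0.0, -0.063]
row [0.0, 0.0, 0.85] [0.0, 0.0, 0.0]
```

{"op": "play_rows", "data": {
  "motion": [
    [0.25, 0.01, 0, 0, 0, -0.03, 30],
    [0.5, 0.02, 0, 0, 0, -0.065, 30],
    [0.75, 0.03, 0, 0, 0, -0.065, 30],
    [0.94, 0.042, 0, 0, 0, -0.065, 30]
  ]
}}

```text
time: 5.38
ee_pos: [0.5245, 0.0773, 0.3803]
eef_rot: [0.642, 0.767, 0.0, 0.0]
ft_force: [-1.1, -0.1, -0.4]
width: 0.0263
```

{"op": "play_rows", "data": {
  "motion": [
    [0.25, 0.03, 0, 0, 0, -0.03, 30],
    [0.5, 0.06, 0.1, 0, 0, -0.063, 30],
    [0.75, 0.09, 0.4, 0, 0, -0.063, 30],
    [0.841, 0.11, 0.7, 0, 0, -0.063, 30],
    [0.841, 0.11, 0.9, 0, 0, -0.063, 30]
  ]
}}

```text
time: 6.0
ee_pos: [0.5167, 0.2463, 0.1983]
eef_rot: [0.603, 0.798, 0.0, -0.0]
ft_force: [0.2, -0.7, -0.2]
width: 0.0262
```

```bash
python3 - <<'E'
from h import *
s=r.read_state(); print(s["ee_pos"],s["ft_force"])
for n in("top","side","wrist"):
  c=eyes.camera(n); save(c,n+"3.png")
  for d in eyes.regions_of(c,"carrier"):
    p=np.argwhere(d["region"])[:,::-1].astype(float)
    w=np.array([px2w(c,q,.012)[:2] for q in p]); (ce,sz,an)=cv2.minAreaRect((w*1000).astype(np.float32))
    if 480<ce[0]<600: print(n,d["p"],np.round(ce,1),np.round(sz),round(an,1))
b,y=tcp(-.2476,.0033,11,.03,.025); plan(b,y)
E
```

```text
[0.51666015 0.24627185 0.19830357] [ 0.23874026 -0.7404203  -0.1688638 ]
top 0.94 [546.1 139.6] [ 56. 152.] 15.3
side 0.92 [546.6 144.9] [ 56. 157.] 15.4
wrist 0.57 [541.7 161.8] [ 55. 111.] 15.6
row [0.003, -0.011, 0.864] [0.002, -0.0, -0.001]
```

View pics/wrist3.png

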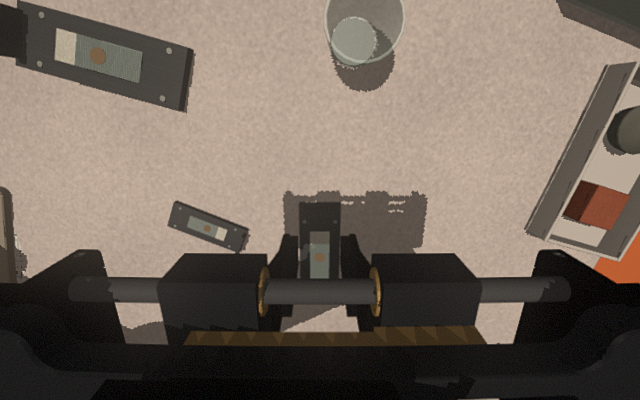

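{"op": "play_rows", "data": {
  "motion": [
    [0, 0, 0.25, 0, 0, 0, 30],
    [0, -0.01, 0.5, 0, 0, 0, 30],
    [0, -0.01, 0.75, 0, 0, 0, 30],
    [0, -0.01, 0.86, 0, 0, 0, 30],
    [0, -0.01, 0.86, 0, 0, 0, 30]
  ]
}}

```text
time: 6.92
ee_pos: [0.5164, 0.2434, 0.0286]
eef_rot: [0.605, 0.796, 0.0, 0.0]
ft_force: [0.4, 1.2, 0.7]
width: 0.0261
```

```bash
cat >> h.py <<'E'
def carrier(z=.012,names=("top","side")):
    for n in names:
        c=eyes.camera(n)
        for d in eyes.regions_of(c,"carrier"):
            p=np.argwhere(d["region"])[:,::-1].astype(float)
            w=np.array([px2w(c,q,z)[:2] for q in p]); (ce,sz,an)=cv2.minAreaRect((w*1000).astype(np.float32))
            q=np.array(ce)/1000-O
            if .5<ce[0]/1000<.62 and ce[1]<220: print(n,round(d["p"],2),"lane mm",(1000*q@np.c_[hv,nv]).round(1),"sz",np.round(sz),"rect",round(an,1))
E
python3 - <<'E'
from h import *
s=r.read_state(); print(s["ee_pos"],s["ft_force"])
a,y=tcp(-.2476,.0033,10.8,.008,.008); plan(a,y)
D=.14; y0=.0033; m=np.tan(np.radians(10.8))
P0,Y0=a,y
s0=0
for i,t in enumerate(np.arange(.007,.30,.007)):
    u=min(t/D,1); h=y0*(2*u**3-3*u**2+1)+m*D*(u**3-2*u*u+u); dh=(y0*(6*u*u-6*u)+m*D*(3*u*u-4*u+1))/D
    P,Y=tcp(-.2476+t,h,np.degrees(np.arctan(dh)))
    if i<25: print(i,round(t,3),round(h,4),round(Y-94.7,1)); plan(P,Y,P0,Y0)
    if i%5==4: P0,Y0=P,Y
E
```

```text
[0.51638979 0.24335252 0.02858688] [0.36187338 1.22568348 0.70256382]
row [-0.081, 0.008, 0.103] [0.0, 0.0, 0.001]
0 0.007 0.0045 8.4
row [-0.076, 0.017, 0.0] [0.0, 0.0, 0.027]
1 0.014 0.0054 6.1
row [-0.112, 0.031, 0.0] [0.0, 0.0, 0.052]
2 0.021 0.006 4.1
row [-0.149, 0.043, 0.0] [0.0, 0.0, 0.075]
3 0.028 0.0064 2.2
row [-0.185, 0.052, 0.0] [0.0, 0.0, 0.096]
4 0.035 0.0065 0.5
row [-0.222, 0.058, 0.0] [0.0, 0.0, 0.114]
5 0.042 0.0065 -0.9
row [-0.035, 0.01, 0.0] [0.0, 0.0, 0.016]
6 0.049 0.0063 -2.2
row [-0.07, 0.018, 0.0] [0.0, 0.0, 0.03]
7 0.056 0.006 -3.3
row [-0.106, 0.024, 0.0] [0.0, 0.0, 0.042]
8 0.063 0.0055 -4.1
row [-0.141, 0.028, 0.0] [0.0, 0.0, 0.051]
9 0.07 0.005 -4.7
row [-0.177, 0.029, 0.0] [0.0, 0.0, 0.059]
10 0.077 0.0044 -5.2
row [-0.035, 0.003, 0.0] [0.0, 0.0, 0.005]
11 0.084 0.0037 -5.4
row [-0.07, 0.005, 0.0] [0.0, 0.0, 0.008]
12 0.091 0.0031 -5.5
row [-0.105, 0.004, 0.0] [0.0, 0.0, 0.008]
13 0.098 0.0024 -5.3
row [-0.141, 0.003, 0.0] [0.0, 0.0, 0.006]
14 0.105 0.0018 -4.9
row [-0.176, -0.0, 0.0] [0.0, 0.0, 0.002]
15 0.112 0.0012 -4.3
row [-0.035, -0.004, 0.0] [0.0, 0.0, -0.006]
16 0.119 0.0007 -3.6
row [-0.07, -0.009, 0.0] [0.0, 0.0, -0.015]
17 0.126 0.0003 -2.6
row [-0.106, -0.015, 0.0] [0.0, 0.0, -0.026]
18 0.133 0.0001 -1.4
row [-0.141, -0.022, 0.0] [0.0, 0.0, -0.039]
19 0.14 0.0 0.0
row [-0.177, -0.03, 0.0] [0.0, 0.0, -0.055]
20 0.147 0.0 0.0
row [-0.035, -0.0, 0.0] [0.0, 0.0, 0.0]
21 0.154 0.0 0.0
row [-0.07, -0.0, 0.0] [0.0, 0.0, 0.0]
22 0.161 0.0 0.0
row [-0.105, 0.0, 0.0] [0.0, 0.0, 0.0]
23 0.168 0.0 0.0
row [-0.14, -0.0, 0.0] [0.0, 0.0, 0.0]
24 0.175 0.0 0.0
row [-0.175, -0.0, 0.0] [0.0, 0.0, 0.0]
```

{"op": "play_rows", "data": {
  "motion": [
    [-0.04, 0.004, 0.05, 0, 0, 0, 30],
    [-0.08, 0.008, 0.1, 0, 0, 0, 30],
    [-0.11, 0.008, 0.103, 0, 0, 0, 30],
    [-0.11, 0.008, 0.103, 0, 0, 0, 30]
  ]
}}

```text
time: 7.42
ee_pos: [0.5237, 0.2219, 0.0075]
eef_rot: [0.605, 0.796, -0.0, 0.0]
ft_force: [0.2, 0.5, -0.3]
width: 0.026
```

{"op": "play_rows", "data": {
  "motion": [
    [-0.046, 0.01, 0, 0, 0, 0.015, 30],
    [-0.082, 0.028, 0, 0, 0, 0.045, 30],
    [-0.119, 0.042, 0, 0, 0, 0.073, 30],
    [-0.155, 0.052, 0, 0, 0, 0.095, 30],
    [-0.192, 0.058, 0, 0, 0, 0.114, 30]
  ]
}}

```text
time: 8.05
ee_pos: [0.5451, 0.1885, 0.0074]
eef_rot: [0.674, 0.739, 0.0, 0.0]
ft_force: [-0.7, 1.8, 1.9]
width: 0.026
```

```bash
python3 - <<'E'
from h import *
s=r.read_state(); print(s["ee_pos"],s["ft_force"], 1000*(s["ee_pos"][:2]-O)@np.c_[hv,nv])
carrier()
E
```

```text
[0.54511325 0.18845215 0.00739148] [-0.66107172  1.84353623  1.86467239] [-297.00284844    5.46760421]
top 0.95 lane mm [-173.4    6.4] sz [56. 78.] rect 1.5
side 0.74 lane mm [-215.3    4.2] sz [ 52. 157.] rect 3.8
```

{"op": "play_rows", "data": {
  "motion": [
    [-0.035, 0.01, 0, 0, 0, 0.016, 30],
    [-0.07, 0.018, 0, 0, 0, 0.03, 30],
    [-0.106, 0.024, 0, 0, 0, 0.042, 30],
    [-0.141, 0.028, 0, 0, 0, 0.051, 30],
    [-0.177, 0.029, 0, 0, 0, 0.059, 30]
  ]
}}

```text
time: 8.88
ee_pos: [0.554, 0.1535, 0.0073]
eef_rot: [0.707, 0.707, -0.0, 0.0]
ft_force: [-0.2, 0.6, -1.0]
width: 0.0259
```

```bash
python3 - <<'E'
from h import *
s=r.read_state(); print(s["ee_pos"],s["ft_force"], 1000*(s["ee_pos"][:2]-O)@np.c_[hv,nv])
carrier()
c=eyes.camera("side");cv2.imwrite("pics/s5.png",cv2.resize(c["image"][100:260,190:400],None,fx=3.5,fy=3.5,interpolation=cv2.INTER_CUBIC)[:,:,::-1])
E
```

```text
[0.55399292 0.15352974 0.00732687] [-0.16724357  0.57014111 -1.02084191] [-261.47027899   11.45592563]
top 0.76 lane mm [-1.293e+02 -1.000e-01] sz [53. 57.] rect 1.5
side 0.57 lane mm [-180.2   -4.8] sz [ 43. 153.] rect 2.7
```

View pics/s5.png

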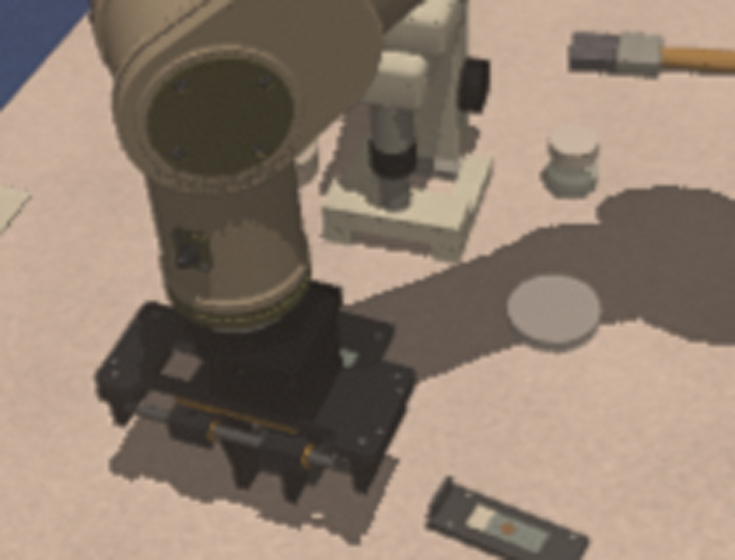

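{"op": "play_rows", "data": {
  "motion": [
    [-0.035, 0.003, 0, 0, 0, 0.005, 30],
    [-0.07, 0.005, 0, 0, 0, 0.008, 30],
    [-0.105, 0.004, 0, 0, 0, 0.008, 30],
    [-0.141, 0.003, 0, 0, 0, 0.006, 30],
    [-0.176, 0, 0, 0, 0, 0.002, 30]
  ]
}}

```text
time: 9.75
ee_pos: [0.554, 0.1184, 0.0074]
eef_rot: [0.708, 0.706, 0.0, 0.0]
ft_force: [-0.6, 2.4, 1.5]
width: 0.026
```

```bash
python3 - <<'E'
from h import *
s=r.read_state(); print(s["ft_force"], 1000*(s["ee_pos"][:2]-O)@np.c_[hv,nv])
carrier(names=("top",))
E
```

```text
[-0.63290331  2.40734062  1.50179514] [-226.44086975    8.55798694]
top 0.7 lane mm [95.4 29.3] sz [143. 246.] rect 13.6
top 0.67 lane mm [95.1 23.6] sz [152. 248.] rect 13.8
top 0.56 lane mm [-91.4  -2.3] sz [53. 50.] rect 1.5
```

{"op": "play_rows", "data": {
  "motion": [
    [-0.035, -0.004, 0, 0, 0, -0.006, 30],
    [-0.07, -0.009, 0, 0, 0, -0.015, 30],
    [-0.106, -0.015, 0, 0, 0, -0.026, 30],
    [-0.141, -0.022, 0, 0, 0, -0.039, 30],
    [-0.177, -0.03, 0, 0, 0, -0.055, 30]
  ]
}}

```text
time: 10.48
ee_pos: [0.5477, 0.0829, 0.0073]
eef_rot: [0.676, 0.737, -0.0, 0.0]
ft_force: [-0.8, 1.5, -0.4]
width: 0.0262
```

{"op": "play_rows", "data": {
  "motion": [
    [0.1, 0, 0, 0, 0, 0, 30],
    [0.3, 0, 0, 0, 0, 0, 30],
    [0.6, 0, -0.2, 0, 0, 0, 30],
    [0.85, 0, -0.6, 0, 0, 0, 30],
    [0.85, 0, -0.6, 0, 0, 0, 30]
  ]
}}

```text
time: 11.1
ee_pos: [0.5335, 0.2549, 0.1298]
eef_rot: [0.676, 0.737, 0.001, 0.0]
ft_force: [1.1, 0.1, -0.9]
width: 0.0259
```

```bash
python3 - <<'E'
from h import *
s=r.read_state(); print(s["ft_force"], 1000*(s["ee_pos"][:2]-O)@np.c_[hv,nv])
carrier(names=("top","side","wrist"))
c=eyes.camera("top");a=cv2.resize(c["image"][120:240,270:430],None,fx=4,fy=4,interpolation=cv2.INTER_CUBIC)
d=eyes.camera("side");b=cv2.resize(d["image"][130:250,230:350],None,fx=4,fy=4,interpolation=cv2.INTER_CUBIC)
cv2.imwrite("pics/c6.png",cv2.resize(np.hstack([a,b]),(800,343))[:,:,::-1])
E
```

```text
[ 1.1090957   0.11079771 -0.89372515] [-364.15747823   -0.70834407]
top 0.88 lane mm [-104.7   -0. ] sz [ 56. 149.] rect 4.9
side 0.88 lane mm [-84.8   0.9] sz [ 60. 110.] rect 5.6
```

View pics/c6.png

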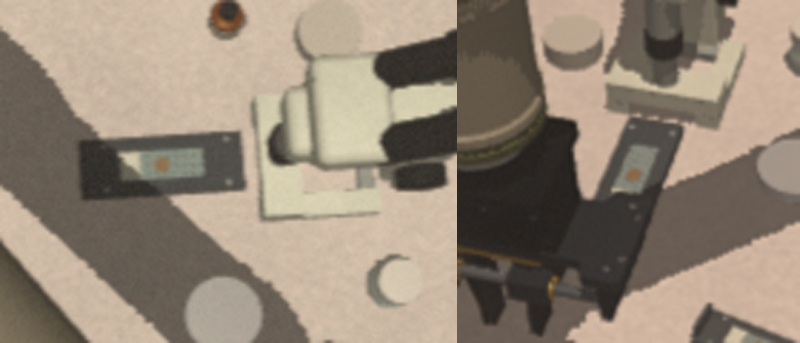

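Aligned with the lane: lateral offset about 0 mm, heading error 0.2°, front just before the mouth. I'll return to contact and push straight.

{"op": "play_rows", "data": {
  "motion": [
    [-0.1, 0, 0.4, 0, 0, 0, 30],
    [-0.4, 0, 0.6, 0, 0, 0, 30],
    [-0.65, 0, 0.6, 0, 0, 0, 30],
    [-0.8, 0, 0.6, 0, 0, 0, 30],
    [-0.84, 0, 0.6, 0, 0, 0, 30]
  ]
}}

```text
time: 12.12
ee_pos: [0.5473, 0.0813, 0.0061]
eef_rot: [0.679, 0.735, -0.001, -0.0]
ft_force: [-1.0, 1.0, 0.3]
width: 0.026
```

{"op": "play_rows", "data": {
  "motion": [
    [-0.03, 0, 0, 0, 0, 0, 30],
    [-0.065, 0, 0, 0, 0, 0, 30],
    [-0.1, 0, 0, 0, 0, 0, 30],
    [-0.135, 0, 0, 0, 0, 0, 30],
    [-0.17, 0, 0, 0, 0, 0, 30]
  ]
}}

```text
time: 12.75
ee_pos: [0.5506, 0.0514, 0.0074]
eef_rot: [0.677, 0.736, 0.0, 0.0]
ft_force: [-0.1, 1.3, 0.6]
width: 0.0258
```

```bash
python3 - <<'E'
from h import *
s=r.read_state(); print(s["ft_force"], 1000*(s["ee_pos"][:2]-O)@np.c_[hv,nv])
P,Y=tcp(-.04,0,0); plan(P,Y)
E
```

```text
[-0.05435152  1.33958116  0.60595648] [-159.94451522   -0.26062824]
row [-0.177, 0.001, -0.003] [0.0, 0.0, 0.002]
```

{"op": "play_rows", "data": {
  "motion": [
    [-0.035, 0, 0, 0, 0, 0, 30],
    [-0.07, 0, 0, 0, 0, 0, 30],
    [-0.105, 0, 0, 0, 0, 0, 30],
    [-0.14, 0, 0, 0, 0, 0, 30],
    [-0.175, 0, 0, 0, 0, 0, 30]
  ]
}}

```text
time: 13.38
ee_pos: [0.5536, 0.0163, 0.0074]
eef_rot: [0.677, 0.736, 0.0, 0.0]
ft_force: [-0.1, 2.4, 1.1]
width: 0.0259
```

{"op": "play_rows", "data": {
  "motion": [
    [-0.03, 0, 0, 0, 0, 0, 30],
    [-0.06, 0, 0, 0, 0, 0, 30],
    [-0.09, 0, 0, 0, 0, 0, 30],
    [-0.115, 0, 0, 0, 0, 0, 30],
    [-0.14, 0, 0, 0, 0, 0, 30]
  ]
}}

```text
time: 14.0
ee_pos: [0.5559, -0.0114, 0.0074]
eef_rot: [0.677, 0.736, 0.0, 0.0]
ft_force: [-1.3, 2.1, 1.6]
width: 0.0261
```

```bash
python3 - <<'E'
from h import *
s=r.read_state(); print(s["ft_force"], 1000*(s["ee_pos"][:2]-O)@np.c_[hv,nv])
carrier(names=("top","side"))
P,Y=tcp(0,0,0); plan(P,Y)
E
```

```text
[-1.28328961  2.07767169  1.62926376] [-96.92606997  -0.16029601]
row [-0.061, 0.002, -0.004] [-0.0, 0.0, 0.001]
```

Center is now at about −12 mm. From here I take slow 1.5–2 mm steps and watch the force.

{"op": "play_rows", "data": {
  "motion": [
    [-0.01, 0, 0, 0, 0, 0, 30],
    [-0.02, 0, 0, 0, 0, 0, 30],
    [-0.03, 0, 0, 0, 0, 0, 30],
    [-0.04, 0, 0, 0, 0, 0, 30]
  ]
}}

```text
time: 14.7
ee_pos: [0.5565, -0.0193, 0.0073]
eef_rot: [0.677, 0.736, -0.0, 0.0]
ft_force: [-0.5, 1.6, -0.3]
width: 0.0262
```

{"op": "play_rows", "data": {
  "motion": [
    [-0.007, 0, 0, 0, 0, 0, 30],
    [-0.014, 0, 0, 0, 0, 0, 30]
  ]
}}

```text
time: 14.95
ee_pos: [0.5567, -0.022, 0.0073]
eef_rot: [0.677, 0.736, -0.0, 0.0]
ft_force: [-0.1, 0.2, -0.3]
width: 0.0262
```

{"op": "play_rows", "data": {
  "motion": [
    [-0.006, 0, 0, 0, 0, 0, 30],
    [-0.01, 0, 0, 0, 0, 0, 30]
  ]
}}

```text
time: 15.2
ee_pos: [0.5568, -0.0229, 0.0073]
eef_rot: [0.676, 0.736, 0.0, -0.0]
ft_force: [-0.6, 6.3, 0.1]
width: 0.0261
```

{"op": "play_rows", "data": {
  "motion": [
    [-0.004, 0, 0, 0, 0, 0, 30],
    [-0.004, 0, 0, 0, 0, 0, 30]
  ]
}}

```text
time: 15.45
ee_pos: [0.5568, -0.0229, 0.0074]
eef_rot: [0.676, 0.737, 0.001, -0.001]
ft_force: [-0.5, 7.0, 0.0]
width: 0.026
```

{"op": "play_rows", "data": {
  "motion": [
    [-0.004, 0, 0, 0, 0, 0, 30],
    [-0.004, 0, 0, 0, 0, 0, 30]
  ]
}}

```text
time: 15.7
ee_pos: [0.5568, -0.0229, 0.0074]
eef_rot: [0.676, 0.737, 0.001, -0.001]
ft_force: [-2.2, 8.5, -0.4]
width: 0.026
```

The carrier is firmly against the stop: the TCP has halted while the force rises. I'll back straight off, then lift away.

{"op": "play_rows", "data": {
  "motion": [
    [0.03, 0, 0, 0, 0, 0, 30],
    [0.15, 0, 0, 0, 0, 0, 30],
    [0.4, 0, 0, 0, 0, 0, 30],
    [0.65, 0, -0.3, 0, 0, 0, 30],
    [0.9, 0, -0.6, 0, 0, 0, 30]
  ]
}}

```text
time: 16.32
ee_pos: [0.5432, 0.1347, 0.1045]
eef_rot: [0.677, 0.736, -0.0, 0.0]
ft_force: [2.0, 0.6, 0.5]
width: 0.026
```

{"op": "play_rows", "data": {
  "motion": [
    [0.2, 0, -0.3, 0, 0, 0, 30],
    [0.4, 0, -0.5, 0, 0, 0, 30],
    [0.5, 0, -0.7, 0, 0, 0, 30],
    [0.5, 0, -0.7, 0, 0, 0, 30],
    [0.5, 0, -0.7, 0, 0, 0, 30]
  ]
}}

```text
time: 16.95
ee_pos: [0.5353, 0.2326, 0.2427]
eef_rot: [0.677, 0.736, -0.001, 0.0]
ft_force: [0.3, -0.6, -0.1]
width: 0.0264
```

```bash
python3 - <<'E'
from h import *
s=r.read_state(); print(s["ft_force"], s["ee_pos"])
carrier(names=("top","side"))
c=eyes.camera("top");d=eyes.camera("side")
for k,n in((c,"top"),(d,"side")):
    for l in "dropper petri jar stone".split(): print(n,l,[px2w(k,q["xy"])[:2].round(3).tolist() for q in eyes.landmark_of(k,l)[:1]])
a=c["image"][130:220,290:410].copy();b=d["image"][120:210,250:370].copy()
a=cv2.resize(a,None,fx=6,fy=6,interpolation=cv2.INTER_CUBIC);b=cv2.resize(b,None,fx=6,fy=6,interpolation=cv2.INTER_CUBIC)
for im,k,ox,oy in((a,c,290,130),(b,d,250,120)):   # expected home outline
    P=[np.r_[O+x*hv+y*nv,.012] for x,y in((-.075,-.027),(-.075,.027),(.075,.027),(.075,-.027))]
    q=((w2px(k,P)-[ox,oy]+.5)*6).astype(np.int32); cv2.polylines(im,[q],True,(255,0,0),1)
cv2.imwrite("pics/f7.png",cv2.resize(np.hstack([a,b]),(800,300))[:,:,::-1])
E
```

```text
[ 0.31413586 -0.57210769 -0.07656876] [0.53534169 0.23261542 0.24269337]
top 0.64 lane mm [-1.7  0.6] sz [ 56. 146.] rect 4.9
side 0.62 lane mm [-5.8 -0.4] sz [ 53. 164.] rect 4.8
top dropper [[0.696, -0.051]]
top petri [[0.566, -0.106]]
top jar [[0.453, -0.214]]
top stone [[0.686, -0.158]]
side dropper []
side petri []
side jar [[0.453, -0.217]]
side stone [[0.684, -0.156]]
```

View pics/f7.png

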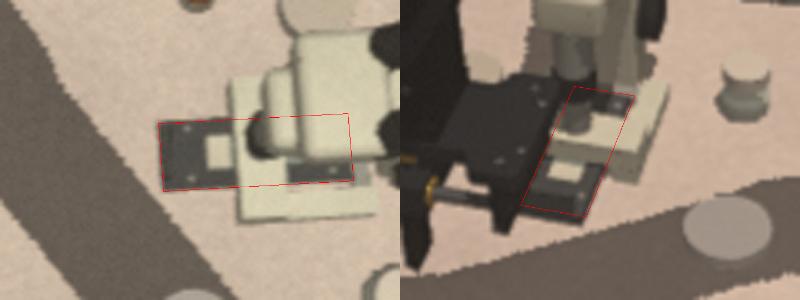

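```bash
python3 -c "
from h import *
print(job.close_job())"
```

```text
the job is handed in; nothing more can be done
None
```

I pushed the middle-sized carrier (about 150 x 54 mm) under the bridge with the two fingertips on its rear edge until it met the stop bar. I then backed the hand off, lifted it clear and handed the job in. It took about 17 s of the 64 s allowed.

**At the stop:** the fingers stopped moving while the push force rose to about 8.5 N. Before that the wrist force stayed around 2–3 N, and I saw no sign of jamming in the mouth.

**Final position:** both cameras put the carrier within about 1 mm of mid-lane and within about 0.5° of square. The top picture shows its front edge meeting the stop bar.

**Disagreements and gaps:**
- **Along the lane:** the top camera gave −1.7 mm. The side camera gave −5.8 mm, just outside the 5 mm limit. I judged the side reading to be stretched by the upright tab, because it measured the carrier 164 mm long. The finger contact point agreed with fully home to about 1 mm.
- **Other objects:** the dropper, jar and stone read within about 10 mm of their starting positions. The final network reading for the petri dish was wrong (it landed on the microscope), so I only saw in the side picture that the dish looked undisturbed. I did not check the slide box, beaker or brush at the end, but the hand passed near none of them.

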